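# Turn the warming plate up along its curved touch bar

## Robot

A 7-joint arm with a two-finger parallel gripper is mounted at the origin on a cart in front of the work surface, level with it; the furniture and walls round the work are solid. World frame = base frame: x ahead of the robot, y to its left, z up, the work surface at z = 0. Lengths are in mm, angles in rad, forces in N, time in s.
With the tool pointing down it reaches from about 400 to 900 mm from the base axis. Payload 5.6 kg.
Tool frame: the origin (TCP) lies midway between the tips of the shut fingers; the grasp point (between the pads) lies 19 mm behind it; z points along the fingers, y is the line along which they close (so a half turn about z gives the same grasp; the last joint's range is limited). The gripper opens to 92 mm and grips with 3 to 60 N. Pads are 20 mm wide; open, the fingers measure 128 mm over their backs; the gripper's body (75 mm by 189 mm) begins 69 mm behind the grasp point.
Start: joints at [-1.161, 0.468, -0.012, 1.603, 0.006, 1.071, -0.056], TCP at [284.406, 584.485, 193.792] pointing down, gripper open.
Joint ranges: [-2.53, 2.53], [-0.31, 2.02], [-1.57, 1.55], [0.28, 2.44], [-1.29, 4.43], [0.15, 1.84], [-2.92, 2.92]. Speed limits (rad/s): [2.57, 2.57, 3.14, 3.14, 3.14, 3.14, 3.14].

## Interface

Orientations are given as a rotation vector (axis times angle).
In Python, from cell import robot, grip, kin, viewer gives the robot as it stands. Calls block until the motion is done:
- robot.movep(position, orientation): joint-space move of the TCP to a pose.
- robot.servo_line(position, feed=150, rotation=None): straight line of the TCP; rotation=None keeps the orientation; feed is the mean speed in mm/s.
- robot.goto_joints(angles): joint-space move.
- grip(opening, newtons=None): opening from 0.0 (shut) to 1.0 (fully open); newtons is the grip in N (None keeps the last); returns when the fingers have stopped.
- robot.hold(seconds).
- kin.ik(position, orientation): joint angles nearest the present ones, or None.
- robot.observe(): the state.
- viewer.read_camera(name): name is "scene" or "top"; returns the picture (420x560x3 uint8, red, green, blue); there is no depth.
- viewer.camera_info(name): a dict with "camera_matrix" (3x3 intrinsics, pixels), "R" (3x3) and "t" (3): a world point X has camera coordinates R X + t. Camera axes: x right, y down, z forward; pixel columns grow to the right and rows downward; lengths in mm; the calibration is good to about 2 mm. A picture is of the moment at which its call begins. camera_info takes no time and is no camera call.
A pose or a line that the arm cannot do raises robot.IKError and nothing moves.
- robot.job_done(): hands the job in; it is judged then, once.
Trained networks look in the newest picture that a camera, given by its name, has taken for a name from the list of things; names that differ only in an ending like _2 or _b are one class to them, and where a whole thing is asked for, a point or a joint stands for the part that bears it (a point fixed in the world has none). Each returns a list of dicts, best first, with "confidence" (0 to 1); they miss things now and then, are a little off and sometimes report something else, mostly with a low value. They report only what shows in the picture. A call takes as long as a camera call.
- viewer.silhouettes(name, camera): "mask" (420x560 bool, what is visible of it).
- viewer.pinpoint(name, camera): "at" ([x, y, z] in mm, in the coordinates of the camera as it stood for that picture, good to about 4 mm: a listed point, or the origin of a listed thing).
The state is a dict: "t": time; "joints": joint angles; "joint_velocities": joint speeds; "joint_torque": joint torques, N m; "tcp_pos": TCP position; "tcp_rot": TCP orientation; "contact_force": force on the tool from outside, world axes, zero at the start; "wrist_torque": the same for the moment, N m; "grip_width": opening from 0.0 (shut) to 1.0 (fully open); "grip_force": force on a finger pad.
Only numpy, scipy, OpenCV 4.12 (cv2) and the standard library are available. Lean on these libraries where they do the work, as an engineer would, in place of code of your own. Each camera call takes 0.05 s, during which the arm holds its last target. There are 200 camera calls.

## Task

Turn the warming plate up to full: with the gripper closed, press the large round key in and let it come back, then run the fingertips lightly along the curved metal bar over its whole length, from the thin end to the round pad at the thick end. Finish with the fingertips still resting lightly on that pad and hold them there. Only touch: leave the small round key alone, do not shove or lift the warmer, and leave the sauce dish and the things around it where they stand.

Things in the scene. Friction and masses are not known exactly. Their poses are not given: they have to be found in the camera images.
- warmer: Warming plate: white flat box, dark top, 230 (x) x 280 (y) x 30 mm high, 2.6 kg, loose on the worktop. Origin: centre of its underside; x to its back, y to its left seen from the robot, z up. A round steel disc (radius 62 mm, top at z 33 mm) is centred at x = +25 mm, y = 0; a metal bar runs in an arc round the disc's front; a round key sits at each front corner.
- heat_bar (a joint): How far the curved bar is pressed, m: 0 free, 0.006 fully in. It sinks as one piece on a spring (0.7 N to start, 4.9 N fully in). Flat top 39 mm above the worktop, 9 mm proud of the box. Centre line: arc of radius 105 mm about the disc axis, 65 degrees either side of the warmer's -x. Widens from 10 mm at the left (+y) end (tip radius 6 mm) to 24 mm at the right end (round pad, radius 15 mm).
- bar_0 (a point): Point on the top of the curved bar, on its centre line, moving with it: thin end (number 0 of 0 to 6, evenly spaced, about 40 mm apart along the arc). Centre of the 6 mm radius tip.
- bar_1 (a point): Point on the top of the curved bar, on its centre line, moving with it: second point (number 1 of 0 to 6, evenly spaced, about 40 mm apart along the arc).
- bar_2 (a point): Point on the top of the curved bar, on its centre line, moving with it: third point (number 2 of 0 to 6, evenly spaced, about 40 mm apart along the arc).
- bar_3 (a point): Point on the top of the curved bar, on its centre line, moving with it: middle (number 3 of 0 to 6, evenly spaced, about 40 mm apart along the arc).
- bar_4 (a point): Point on the top of the curved bar, on its centre line, moving with it: fifth point (number 4 of 0 to 6, evenly spaced, about 40 mm apart along the arc).
- bar_5 (a point): Point on the top of the curved bar, on its centre line, moving with it: sixth point (number 5 of 0 to 6, evenly spaced, about 40 mm apart along the arc).
- bar_6 (a point): Point on the top of the curved bar, on its centre line, moving with it: round pad at the thick end (number 6 of 0 to 6, evenly spaced, about 40 mm apart along the arc). Centre of the 15 mm radius pad.
- power_key (a joint): How far the large round key is pressed in, m: 0 free, 0.005 fully in. Spring key, about 1 N to start, 4 N fully in; it comes back when released.
- power_key_top (a point): Centre of the top of the large round key: flat metal disc, radius 16 mm, standing 7 mm proud of the box (37 mm above the worktop), at the warmer's front left corner (x = -85, y = +105 mm). Pressed straight down.
- timer_key (a joint): How far the small round key is pressed in, m: 0 free, 0.004 fully in. Spring key, about 1 N to start. To be left alone.
- timer_key_top (a point): Centre of the top of the small round key: radius 8 mm, 5 mm proud, at the front right corner (x = -85, y = -105 mm).
- dish: White sauce dish, 78 mm across, 19 mm high, loose on the steel disc. Origin at the centre of its underside.
- shaker: Plain round shaker with a lid, 47 mm across, 82 mm high, loose, to the right of the warmer. Origin at the centre of its underside.
- glass: Shot glass, 51 mm across, 59 mm high, loose, to the right of the warmer nearer the robot. Origin at the centre of its underside.
- wooden_cup: Small wooden cup, 52 mm across, 53 mm high, loose, to the left of the warmer. Origin at the centre of its underside.
- spoon: Metal teaspoon, 139 x 30 x 10 mm, lying loose in front of the warmer. Origin at the middle of its underside.

How it is judged (in metres and radians):
On the way, in this order (a step that is already met when the one before it is completed fails the run):
1. the large round key is pressed in at least 2.5 mm by the fingers (value of joint power_key above 0.0025 m and contact force between the fingers and warmer above 0.3 N), for 0.1 s.
2. the fingertips touch the bar at its thin end (within 18 mm) (value of joint heat_bar above 0.0005 m and contact force between the fingers and heat_bar above 0.3 N and horizontal distance between the grasp point and bar_0 below 0.018 m), for 0.05 s.
3. the fingertips touch the bar at its second point (within 16 mm) (value of joint heat_bar above 0.0005 m and contact force between the fingers and heat_bar above 0.3 N and horizontal distance between the grasp point and bar_1 below 0.016 m), for 0.05 s.
4. the fingertips touch the bar at its third point (within 16 mm) (value of joint heat_bar above 0.0005 m and contact force between the fingers and heat_bar above 0.3 N and horizontal distance between the grasp point and bar_2 below 0.016 m), for 0.05 s.
5. the fingertips touch the bar at its middle (within 16 mm) (value of joint heat_bar above 0.0005 m and contact force between the fingers and heat_bar above 0.3 N and horizontal distance between the grasp point and bar_3 below 0.016 m), for 0.05 s.
6. the fingertips touch the bar at its fifth point (within 16 mm) (value of joint heat_bar above 0.0005 m and contact force between the fingers and heat_bar above 0.3 N and horizontal distance between the grasp point and bar_4 below 0.016 m), for 0.05 s.
7. the fingertips touch the bar at its sixth point (within 16 mm) (value of joint heat_bar above 0.0005 m and contact force between the fingers and heat_bar above 0.3 N and horizontal distance between the grasp point and bar_5 below 0.016 m), for 0.05 s.
8. the fingertips touch the bar at its round pad at the thick end (within 18 mm) (value of joint heat_bar above 0.0005 m and contact force between the fingers and heat_bar above 0.3 N and horizontal distance between the grasp point and bar_6 below 0.018 m), for 0.3 s.
At the end, for the whole second after the job is handed in: Large key pressed first and back out; bar touched at its seven points in order; fingertips rest on the thick end's pad (within 18 mm, bar in over 0.5 mm, 0.3 to 15 N); small key out; warmer, dish and the four loose things within 15 mm of their starts (all of step 8 and contact force between the fingers and heat_bar below 15 N and value of joint each of power_key, timer_key below 0.001 m and distance of each of warmer, shaker, glass, wooden_cup, spoon, dish from where it was at the start of the episode below 0.015 m and angle between warmer's own z axis and vertical below 0.05 rad); the arm keeps its last pose, push and grip.
It fails at once if the fingers press or knock the warmer with more than 20 N (contact force between the fingers and warmer above 20 N).
It fails at once if the small round key is pressed (value of joint timer_key above 0.0015 m).
It fails at once if the warmer is shoved more than 15 mm, tipped or lifted (distance of warmer from where it was at the start of the episode above 0.015 m or angle between warmer's own z axis and vertical above 0.06 rad).
It fails at once if the sauce dish, shaker, glass, wooden cup or spoon is moved more than 15 mm, lifted or knocked over (distance of any of shaker, glass, wooden_cup, spoon, dish from where it was at the start of the episode above 0.015 m or angle between any of dish, shaker, glass, wooden_cup's own z axis and vertical above 0.4 rad).
It also fails if it takes over 56 s, if anything falls off the work surface, if the arm or the gripper's body presses on something with over 40 N, if the wrist force passes 120 N, or if a joint passes its speed limit or range.

## Working session

There is one attempt and no reset: what is moved stays moved. The work goes in short steps, each a Python script; the robot and the scene stay as the last script left them, time stands still between calls to the robot, and variables do not carry over. Pictures are saved under pics/ and viewed, at most 10 in all, crops included, and the job is handed in when it is done.

```bash
mkdir -p pics; ls
cat > h.py <<'E'
import numpy as np, cv2
from cell import robot, grip, kin, viewer
def pin(n,c):
    i=viewer.camera_info(c);R=np.array(i["R"]);t=np.array(i["t"])
    return [(R.T@(np.array(d["at"])-t),d["confidence"]) for d in viewer.pinpoint(n,c)[:2]]
def proj(X,c):
    i=viewer.camera_info(c);p=np.array(i["camera_matrix"])@(np.array(i["R"])@X+np.array(i["t"]));return p[:2]/p[2]
def snap(c,f):
    im=viewer.read_camera(c);cv2.imwrite("pics/"+f,im[...,::-1]);return im
E
python3 - <<'E'
from h import *
np.set_printoptions(precision=1,suppress=True)
a=snap("top","a.png");b=snap("scene","b.png")
for c in("top","scene"):
    for n in["warmer","power_key_top","timer_key_top","bar_0","bar_3","bar_6","dish"]+(["spoon","shaker","glass","wooden_cup"] if c=="top" else[]):
        print(c,n,[(p,round(float(q),2),proj(p,c)) for p,q in pin(n,c)])
s=robot.observe();print(s["t"],s["tcp_rot"],s["contact_force"],s["grip_width"])
E
```

```text
pics
top warmer [(array([577.3,  16.7,  -2.5]), 0.65, array([286.2, 212.5])), (array([538.7, 101.6,  34.8]), 0.59, array([246.9, 228.3]))]
top power_key_top [(array([469.4,  95.8,  35.5]), 0.45, array([250.2, 261.8]))]
top timer_key_top [(array([ 523.6, -107.2,   35.1]), 0.44, array([347.4, 233.5]))]
top bar_0 [(array([516.8,  70.9,  35.1]), 0.98, array([261.9, 238.5])), (array([584.7, -84.1,  34. ]), 0.91, array([334.9, 205. ]))]
top bar_3 [(array([516.8,  70.9,  35.1]), 0.98, array([261.9, 238.5])), (array([584.7, -84.1,  34. ]), 0.91, array([334.9, 205. ]))]
top bar_6 [(array([516.8,  70.9,  35.1]), 0.98, array([261.9, 238.5])), (array([584.7, -84.1,  34. ]), 0.91, array([334.9, 205. ]))]
top dish [(array([607.7,  12.6,  32.6]), 0.94, array([288.7, 195.3])), (array([472.9,  93.8,  35.1]), 0.68, array([251.1, 260.1]))]
top spoon [(array([430.4, -51.8,  -2.6]), 0.77, array([320.5, 280.1])), (array([608.4,  11.8,  34.8]), 0.34, array([289.1, 194.8]))]
top shaker [(array([ 635. , -163.2,   -2.1]), 0.89, array([366.8, 185.3]))]
top glass [(array([ 578.2, -175.1,   -3.4]), 0.84, array([
[... 289 characters left out ...]
rray([240.9, 239.7]))]
scene timer_key_top [(array([ 519.7, -106. ,   31.7]), 0.47, array([355.8, 275.2]))]
scene bar_0 [(array([548.6, -64.5,  41.1]), 0.97, array([341.7, 250.5])), (array([502.5,  38. ,  45.9]), 0.96, array([278.3, 241.9]))]
scene bar_3 [(array([548.6, -64.5,  41.1]), 0.97, array([341.7, 250.5])), (array([502.5,  38. ,  45.9]), 0.96, array([278.3, 241.9]))]
scene bar_6 [(array([548.6, -64.5,  41.1]), 0.97, array([341.7, 250.5])), (array([502.5,  38. ,  45.9]), 0.96, array([278.3, 241.9]))]
scene dish [(array([606.5,  13.7,  34.1]), 0.95, array([317.2, 216. ])), (array([547.6, -70. ,  40.7]), 0.36, array([344.2, 252.3]))]
1.0 [0.7 3.1 0. ] [ 0.1  0.3 -0.2] 0.9998942012145816
```

```bash
cat >> h.py <<'E'
def model(c,yaw):
    def f(x,y,z): return np.array([c[0]+x*np.cos(yaw)-y*np.sin(yaw),c[1]+x*np.sin(yaw)+y*np.cos(yaw),z])
    return f
def arc(deg,r=105): a=np.radians(deg);return 25-r*np.cos(a),r*np.sin(a)   # deg +65 = thin end
E
python3 - <<'E'
from h import *
f=model((579,15.2),np.radians(13.7))
out=[]
for c,n in(("top","a.png"),("scene","b.png")):
    im=cv2.imread("pics/"+n);s=4
    c0=proj(f(0,0,30),c);x0,y0=int(c0[0]-100),int(c0[1]-75)
    big=cv2.resize(im[y0:y0+150,x0:x0+200],None,fx=s,fy=s,interpolation=cv2.INTER_CUBIC)
    P=[(f(*arc(d),39)) for d in np.linspace(65,-65,7)]+[f(-85,105,37),f(-85,-105,35)]+[f(sx*115,sy*140,30) for sx in(-1,1) for sy in(-1,1)]
    for p in P:
        u=((proj(p,c)-[x0,y0]+.5)*s).astype(int);cv2.drawMarker(big,tuple(map(int,u)),(0,0,255),0,10,1)
    cv2.imwrite("pics/c_%s.png"%c,big)
E
```

```text
(no output)
```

View pics/c_top.png

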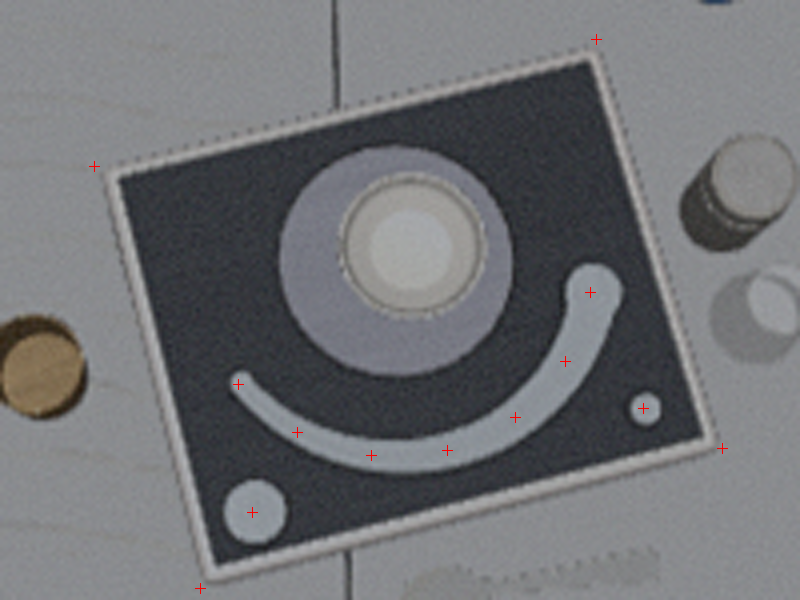

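View pics/c_scene.png

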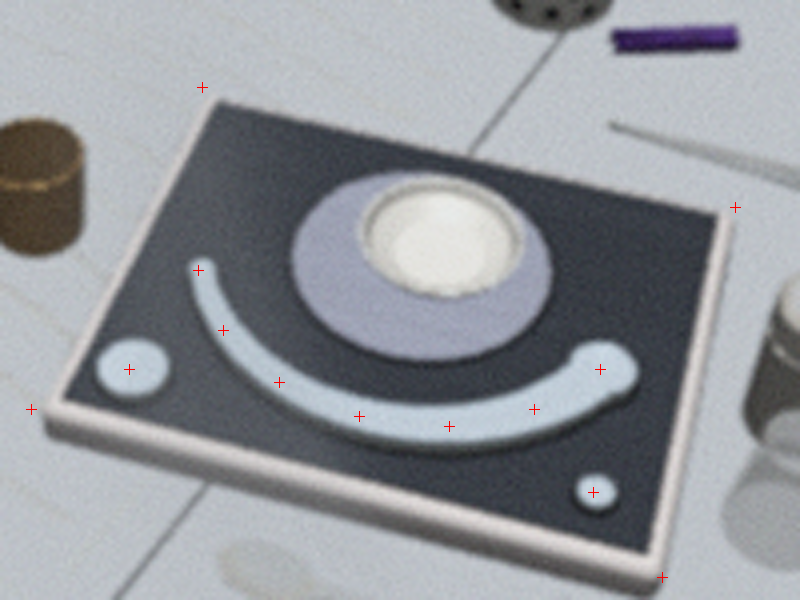

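View pics/b.png

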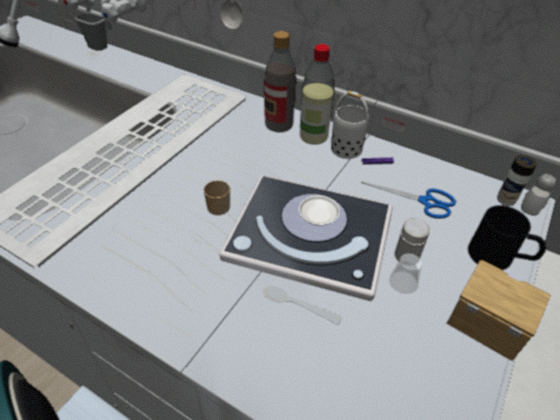

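The overlay of the fitted model (yaw 13.7°) matches both pictures to about 3 zoomed px, roughly 1.6 mm too far left. In the top crop the large key is at (255,512), the small key at (646,408), the thin tip at (241,380) and the pad at (594,290). I shift y by -1.6 mm, then close the gripper and go above the key.

```bash
cat >> h.py <<'E'
f=model((579.3,13.5),np.radians(13.7))
def st():
    s=robot.observe();return round(s["t"],2),np.round(s["tcp_pos"],1),np.round(s["contact_force"],2)
E
python3 - <<'E'
from h import *
rot=robot.observe()["tcp_rot"]
import scipy.spatial.transform as T;print(T.Rotation.from_rotvec(rot).as_matrix().round(3))
for d in np.linspace(65,-65,7): print(f(*arc(d),37), kin.ik(f(*arc(d),37),rot) is not None)
grip(0.0,10)
robot.movep(f(-85,105,90),rot);print(st())
robot.servo_line(f(-85,105,45),feed=80);robot.hold(.3);print(st())
f0=robot.observe()["contact_force"][2]
for z in np.arange(38.5,31.9,-1):
    robot.servo_line(f(-85,105,z),feed=20);robot.hold(.1);s=st();print(z,s)
    if s[2][2]-f0>3.2: break
robot.hold(.2)
E
```

```text
[[-0.899  0.438  0.   ]
 [ 0.438  0.899  0.   ]
 [-0.     0.    -1.   ]]
[537.93824908 101.36614642  37.        ] True
[512.32194904  71.33795529  37.        ] True
[499.60209678  33.97363475  37.        ] True
[501.5760704   -5.44705169  37.        ] True
[517.96493766 -41.35376583  37.        ] True
[546.45287047 -68.67271118  37.        ] True
[583.01438285 -83.5435855   37.        ] True
(4.28, array([472.2,  96.6,  90.2]), array([ 0.46, -0.02,  0.28]))
(5.29, array([472.1,  95.5,  45.4]), array([0.17, 0.29, 0.22]))
38.5 (5.87, array([471.9,  95.4,  38.5]), array([0.81, 0.16, 0.01]))
37.5 (6.22, array([471.9,  95.4,  37.5]), array([-0.33, -0.87, -0.64]))
36.5 (6.57, array([471.9,  95.4,  36.5]), array([-0.51,  0.23, -0.27]))
35.5 (6.92, array([471.8,  95.4,  35.5]), array([ 0.07, -0.39,  0.23]))
34.5 (7.27, array([471.8,  95.4,  34.5]), array([-0.07,  0.34, -0.02]))
33.5 (7.62, array([471.9,  95.4,  33.5]), array([ 0.17,  0.61, -0.07]))
32.5 (7.97, array([471.9,  95.4,  32.5]), array([ 0.99,  0.08, -0.15]))
```

Run:
```python
from h import *
out=[]
for c in("top","scene"):
    im=snap(c,"d_%s0.png"%c)[...,::-1];u=proj(f(-85,105,37),c).astype(int)
    cr=cv2.resize(im[u[1]-50:u[1]+50,u[0]-35:u[0]+35],None,fx=5,fy=5,interpolation=cv2.INTER_CUBIC);out.append(cr)
cv2.imwrite("pics/d.png",np.hstack(out));s=robot.observe();print(s["grip_width"],s["contact_force"],s["joint_torque"])
```

```text
0.0015214292543674676 [0.45065992 0.18874676 0.59046288] [-1.61166940e-03 -4.04390430e+01  2.24974126e+00 -1.50425881e+01
 -8.90726689e-03  7.27855205e-02 -2.66058215e-07]
```

View pics/d.png

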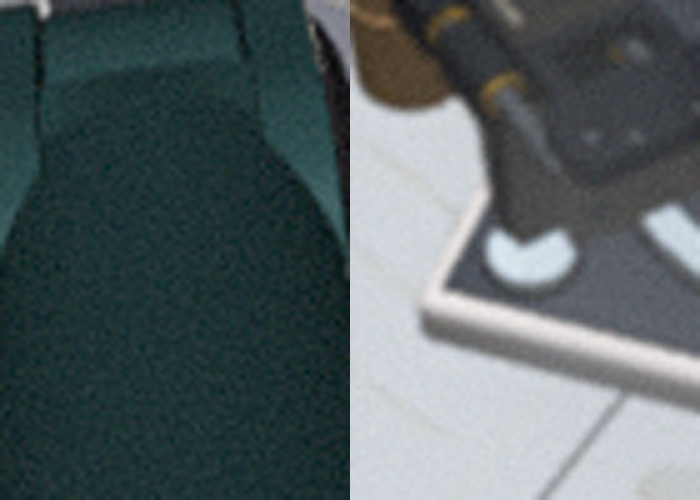

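The tip (crop px ~525,242) is over the large key but seems still a few mm above it, so I keep lowering with averaged force readings.

```bash
cat >> h.py <<'E'
def fz(n=8):
    v=[]
    for _ in range(n): robot.hold(.02);v.append(robot.observe()["contact_force"][2])
    return float(np.mean(v))
E
python3 - <<'E'
from h import *
print(st(),fz())
for z in np.arange(31.5,22,-1):
    robot.servo_line(f(-85,105,z),feed=20);F=fz(6);print(z,round(F,2),st())
    if F>2.9: break
E
```

```text
(8.27, array([471.8,  95.4,  32.5]), array([0.45, 0.19, 0.59])) 0.0548181974648807
31.5 -0.1 (8.75, array([471.8,  95.4,  31.5]), array([ 0.14, -0.2 , -0.21]))
30.5 0.1 (9.1, array([471.9,  95.4,  30.5]), array([0.75, 0.73, 0.59]))
29.5 -0.37 (9.45, array([471.8,  95.4,  29.5]), array([-0.67,  0.42, -1.38]))
28.5 0.16 (9.8, array([471.9,  95.4,  28.5]), array([ 0.15, -0.06,  0.18]))
27.5 -0.02 (10.15, array([471.8,  95.4,  27.5]), array([ 0.33, -0.69, -0.69]))
26.5 0.09 (10.5, array([471.9,  95.4,  26.5]), array([-0.05,  0.01,  0.77]))
25.5 0.22 (10.85, array([471.8,  95.4,  25.5]), array([-0.87,  0.06,  0.63]))
24.5 -0.03 (11.2, array([471.8,  95.4,  24.5]), array([ 0.08, -0.38,  0.17]))
23.5 0.14 (11.55, array([471.9,  95.4,  23.5]), array([-0.45, -0.43,  0.78]))
22.5 0.01 (11.9, array([471.8,  95.4,  22.5]), array([-0.58, -0.61, -0.24]))
```

Run:
```python
from h import *
im=snap("scene","e0.png")[...,::-1];u=proj(f(-85,105,37),"scene").astype(int)
print(u,proj(np.array(robot.observe()["tcp_pos"]),"scene"))
cv2.imwrite("pics/e.png",cv2.resize(im[u[1]-50:u[1]+25,u[0]-40:u[0]+60],None,fx=8,fy=8,interpolation=cv2.INTER_CUBIC))
```

```text
[241 243] [242.07049355 248.36617557]
```

View pics/e.png

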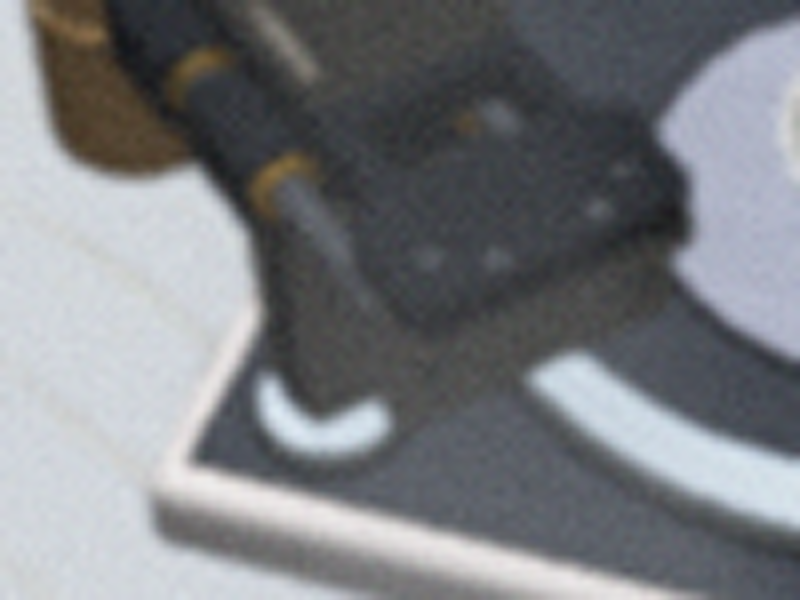

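The image moves as predicted with the descent and the arm shows no position error, so the tips are still above the key: the real tip is well above the reported TCP. I continue in 1 mm steps with a force guard.

Run:
```python
from h import *
tq=lambda: np.round(robot.observe()["joint_torque"],2)[[1,3,5]]
print(tq())
for z in np.arange(21.5,11,-1):
    robot.servo_line(f(-85,105,z),feed=20);F=fz(5);print(z,round(F,2),tq(),st()[:2])
    if F>2.6: break
```

```text
[-40.99 -14.5    0.07]
21.5 0.24 [-41.05 -14.45   0.07] (12.28, array([471.8,  95.4,  21.5]))
20.5 0.01 [-41.1  -14.39   0.07] (12.62, array([471.8,  95.4,  20.5]))
19.5 0.47 [-41.16 -14.34   0.07] (12.95, array([471.9,  95.4,  19.5]))
18.5 -0.03 [-41.22 -14.29   0.07] (13.28, array([471.9,  95.4,  18.5]))
17.5 -0.13 [-41.27 -14.23   0.07] (13.62, array([471.8,  95.4,  17.5]))
16.5 1.54 [-40.79 -13.81   0.13] (13.95, array([472.1,  95.4,  16.6]))
15.5 1.51 [-40.54 -13.5    0.18] (14.28, array([472.1,  95.4,  15.6]))
14.5 2.53 [-40.28 -13.2    0.23] (14.62, array([472. ,  95.4,  14.5]))
13.5 2.88 [-40.02 -12.9    0.28] (14.95, array([472. ,  95.4,  13.5]))
```

Contact came at reported z≈17.2, with the spring slope as specified, so the true tips sit about 19.8 mm above the reported TCP. I make sure of the press, release, and check the horizontal tip location from the picture.

Run:
```python
from h import *
robot.servo_line(f(-85,105,13.0),feed=20);robot.hold(.25);print(fz(6))
robot.servo_line(f(-85,105,32),feed=60);print(st(),fz(4))
im=snap("scene","g0.png")[...,::-1]
i=viewer.camera_info("scene");R=np.array(i["R"]);t=np.array(i["t"]);K=np.array(i["camera_matrix"]);C=-R.T@t
def un(u,z):
    d=R.T@np.linalg.inv(K)@[u[0],u[1],1];return C+d*(z-C[2])/d[2]
print("cam",C,"e corner",un((241,245),42.3),"d corner",un((241,241),52.3))
u=np.array([241,243]);x0,y0=u-[40,50]
big=cv2.resize(im[y0:y0+75,x0:x0+100],None,fx=8,fy=8,interpolation=cv2.INTER_CUBIC)
p=np.array(robot.observe()["tcp_pos"])+[0,0,19.8];ex=np.array([-.899,.438,0]);ey=np.array([.438,.899,0])
Q=[p+a*10*ex+b*9*ey for a,b in((1,1),(1,-1),(-1,-1),(-1,1))]
cv2.polylines(big,[np.array([((proj(q,"scene")-[x0,y0]+.5)*8) for q in Q]).astype(np.int32)],True,(0,0,255),1)
cv2.imwrite("pics/g.png",big)
```

```text
3.048412772226969
(16.02, array([471.7,  95.4,  32.3]), array([-0.05, -0.54, -0.5 ])) -0.2640358331781901
cam [  38.05546348 -224.68275999  666.25625032] e corner [463.86244094  91.4500928   42.3       ] d corner [464.58958562  91.54580516  52.3       ]
```

View pics/g.png

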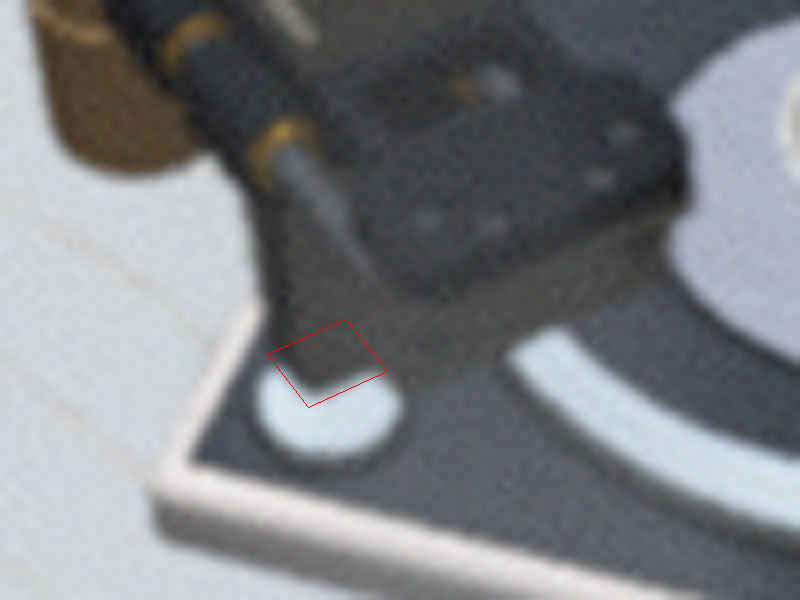

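The corner is at crop (313,390) against (308,405) predicted, so the horizontal agrees within a few mm. The dark band at right is unclear (could be a wide finger part), so I raise the arm and look at the whole gripper before touching the bar.

Run:
```python
from h import *
robot.servo_line(f(-85,105,130),feed=150);print(st())
im=snap("scene","i0.png")[...,::-1]
p=np.array(robot.observe()["tcp_pos"]);u=proj(p,"scene").astype(int);x0,y0=max(u[0]-60,0),max(u[1]-80,0)
big=cv2.resize(im[y0:y0+120,x0:x0+160],None,fx=5,fy=5,interpolation=cv2.INTER_CUBIC)
for dz,c in((0,(0,0,255)),(19.8,(0,255,0))):
    q=((proj(p+[0,0,dz],"scene")-[x0,y0]+.5)*5).astype(int);cv2.drawMarker(big,tuple(map(int,q)),c,0,14,1)
cv2.imwrite("pics/i.png",big)
```

```text
(16.93, array([471.2,  95.3, 129.3]), array([-0.09, -0.04,  0.67]))
```

View pics/i.png

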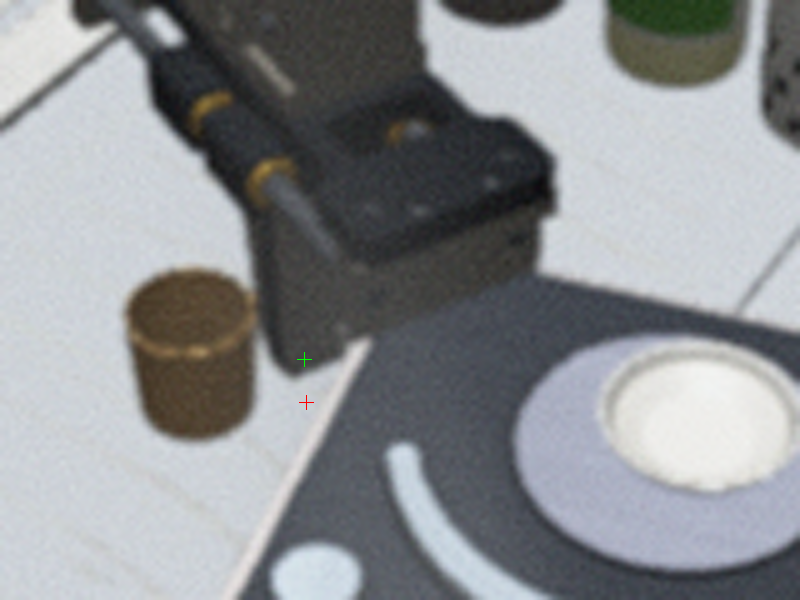

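The tip corner is at crop (295,375), near the green marker (TCP + 19.8 mm). The wide brown part is the gripper body, well above everything. Large key and bar look untouched. On to the bar sweep.

Run:
```python
from h import *
P=lambda d,z:f(*arc(d),z)
robot.servo_line(P(64,60),feed=150);robot.servo_line(P(64,24),feed=80);robot.hold(.2);b=fz(8);print("bias",b,st())
z=21.
while z>13:
    robot.servo_line(P(64,z),feed=20);F=fz(6)-b;print(z,round(F,2))
    if F>1.7: break
    z-=.8
assert F>1.7
robot.hold(.1)
for d in np.linspace(64,-65,13)[1:]:
    robot.servo_line(P(d,z),feed=40);F=fz(5)-b;print(round(d,1),round(z,1),round(F,2),st()[:2])
    if F<1.2: z-=.5
    if F>3.5: z+=.5
robot.hold(.5);print(fz(10)-b,st())
snap("scene","j0.png")
```

```text
bias 0.07100210880793496 (18.7, array([536.8, 100.3,  24.3]), array([ 0.58, -0.46,  0.17]))
21.0 0.22
20.2 -0.21
19.4 -0.19
18.599999999999998 -0.16
17.799999999999997 1.05
16.999999999999996 1.8
53.2 17.0 1.84 (21.68, array([522. ,  85.7,  16.8]))
42.5 17.0 2.2 (22.4, array([511.2,  69.4,  16.8]))
31.8 17.0 2.01 (23.12, array([503.5,  51.4,  16.9]))
21.0 17.0 1.96 (23.85, array([499.3,  32.2,  16.9]))
10.2 17.0 1.65 (24.57, array([498.8,  12.5,  17. ]))
-0.5 17.0 1.69 (25.3, array([501.9,  -6.9,  17. ]))
-11.2 17.0 1.85 (26.02, array([508.6, -25.4,  17.1]))
-22.0 17.0 1.88 (26.75, array([518.7, -42.4,  17.1]))
-32.8 17.0 1.58 (27.48, array([531.8, -57.2,  17.2]))
-43.5 17.0 1.56 (28.2, array([547.4, -69.3,  17.2]))
-54.2 17.0 1.52 (28.93, array([564.9, -78.3,  17.2]))
-65.0 17.0 1.72 (29.65, array([583.9, -83.8,  17.3]))
1.859363417815106 (30.32, array([583.1, -83.6,  17. ]), array([ 1.59, -0.59,  2.2 ]))
```

Run:
```python
import cv2
im=cv2.imread("pics/j0.png");cv2.imwrite("pics/j.png",cv2.resize(im[160:310,210:410],None,fx=4,fy=4,interpolation=cv2.INTER_CUBIC))
```

```text
(no output)
```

View pics/j.png

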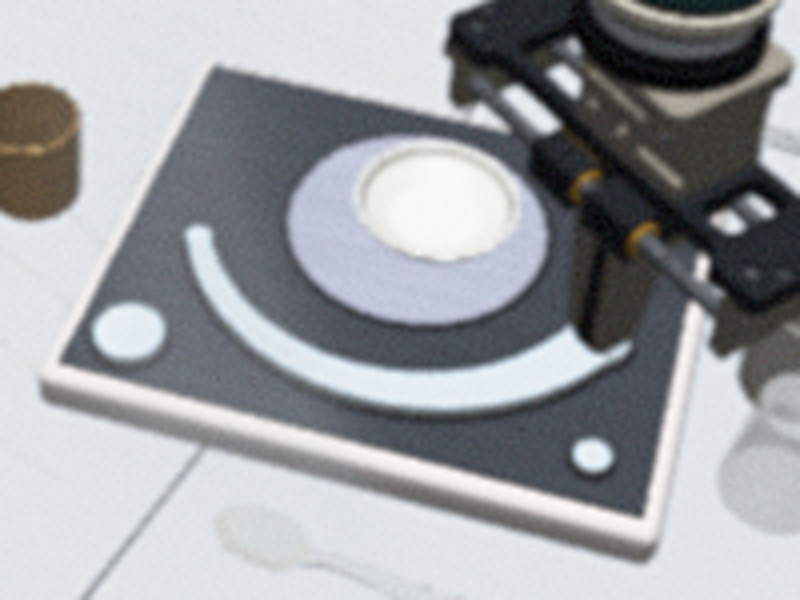

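The closed fingertips stand on the pad (crop ~605,345), both keys are out, and the warmer, dish and other things are where they were. I hand in.

```bash
python3 -c "
from h import *
print(robot.job_done(),st())"
```

```text
the job is handed in; nothing more can be done
the job is handed in; nothing more can be done
```

I pressed the large key (about 3 N, about 4 mm in) and let it come back, ran the shut fingertips along the whole bar at about 1.5–2.2 N, and handed in at about 30 s with them resting on the round pad at about 1.9 N; the last picture showed both keys out and nothing visibly moved, but the hand-in call returned no verdict.

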